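# File a trim cover into a packed row

## Task

Lift the large trim cover out of the slotted wooden stand and file it upright into the middle of the packed row of thin mesh sheets in the grey rack, centred in the rack, three mesh sheets on each side. Ease it down between them so that they are nudged apart without tipping, and press it gently fully home onto the hidden sprung rest, by feel, without ramming it; then let go and leave everything else where it is.

Things in the scene. Friction and masses are not known exactly. Their poses are not given: they have to be found in the camera images.
- cover_mid (a point): Centre of the large dark trim cover to file: flat plate 164 mm high, 224 mm long, 14 mm thick, 0.16 to 0.24 kg, upright on a long edge in the stand. Own x axis up, y along its length, z across its thickness. Edges 82 mm above and below this point; at the start the bottom edge is 8 mm above the bench. Grip its thickness at the middle of the top edge, tips 25 to 45 mm below that edge.
- stand: Plywood stand, fixed, 150 mm (x) by 70 mm (y) by 36 mm high with a slot 16.5 mm wide along its x axis, slot floor at 8 mm. Origin at the centre of its underside.
- rack: Grey steel rack, fixed, 248 mm (x) by 210 mm (y); origin at the centre of its underside, tray floor at z = 8 mm. The row runs along its y: from +y a fixed end plate, three mesh sheets, the seam, three mesh sheets, a dark follower plate on a spring. Cheeks 70 mm high stand at x = +-122 mm. In the end the large cover lies along rack x, its middle at x = 0, y about -4 to 0 mm.
- seam (a point): Foot of the seam: rack x = y = 0, on the tray floor; axes as the rack's. Both stacks lean away from it by about 0.08 rad. It is 2 mm wide here, widening 0.17 mm per mm of height: the large cover drops freely until its bottom edge is about 78 mm above the bench, then wedges. The +y stack stays, the -y stack yields. Sliding down takes 3 to 13 N; friction holds the cover wherever it is left.
- rest_spot (a point): Rack x = 96 mm, y = 0, z = 58 mm: the highest the rest can be. The rest is two rubber pads at x = +-96 mm under the large cover's ends, tops at any height from 28 to 58 mm above the bench, set anew each time, not measured. Sprung: 4 N at first touch, 2.6 N more per mm, 6 mm travel (20 N), then hard. Press to about 17 N of total push; over 24 N on the rest is too hard.
- follower (a joint): Travel of the sprung follower plate towards rack -y, 0 at the start, at most 0.022 m. It presses the row with about 2 N, 0.06 N more per mm.
- sheet_left_inner_mid (a point): Centre of a thin black mesh sheet of the row, 169 mm (rack x) by 144 mm high by 4 mm, 0.08 kg; the inner one on the +y (fixed end plate) side of the seam. Own x axis up along its height, z across its thickness. Leans about 0.08 rad at the start, top about 151 mm above the bench; it may be pushed aside but must not tip or be lifted.
- sheet_left_middle_mid (a point): Centre of a thin black mesh sheet of the row, 169 mm (rack x) by 144 mm high by 4 mm, 0.08 kg; the middle one on the +y (fixed end plate) side of the seam. Own x axis up along its height, z across its thickness. Leans about 0.08 rad at the start, top about 151 mm above the bench; it may be pushed aside but must not tip or be lifted.
- sheet_left_outer_mid (a point): Centre of a thin black mesh sheet of the row, 169 mm (rack x) by 144 mm high by 4 mm, 0.08 kg; the outer one on the +y (fixed end plate) side of the seam. Own x axis up along its height, z across its thickness. Leans about 0.08 rad at the start, top about 151 mm above the bench; it may be pushed aside but must not tip or be lifted.
- sheet_right_inner_mid (a point): Centre of a thin black mesh sheet of the row, 169 mm (rack x) by 144 mm high by 4 mm, 0.08 kg; the inner one on the -y (follower) side of the seam. Own x axis up along its height, z across its thickness. Leans about 0.08 rad at the start, top about 151 mm above the bench; it may be pushed aside but must not tip or be lifted.
- sheet_right_middle_mid (a point): Centre of a thin black mesh sheet of the row, 169 mm (rack x) by 144 mm high by 4 mm, 0.08 kg; the middle one on the -y (follower) side of the seam. Own x axis up along its height, z across its thickness. Leans about 0.08 rad at the start, top about 151 mm above the bench; it may be pushed aside but must not tip or be lifted.
- sheet_right_outer_mid (a point): Centre of a thin black mesh sheet of the row, 169 mm (rack x) by 144 mm high by 4 mm, 0.08 kg; the outer one on the -y (follower) side of the seam. Own x axis up along its height, z across its thickness. Leans about 0.08 rad at the start, top about 151 mm above the bench; it may be pushed aside but must not tip or be lifted.
- clip_tin: Round pale tin of clips, 68 mm wide, 48 mm high, a bystander. Origin at the centre of its underside.
- tape_roll: Roll of masking tape lying flat, 101 mm wide, 25 mm high, a bystander. Origin at the centre of its underside.
- white_plug: Small white plug with leads, 57 x 33 x 13 mm, a bystander. Origin at the centre of its underside.
Things that resemble listed ones, but are neither listed nor needed, are in the scene too. Leave any pink look-alike of the stand alone.

How it is judged (in metres and radians):
On the way, in this order (a step that is already met when the one before it is completed fails the run):
1. the large cover is lifted clear of the stand (height (world z) of cover_mid above 0.14 m and horizontal distance between cover_mid and stand above 0.06 m), for 0.1 s.
2. it is upright in the seam, below the tops of the mesh sheets (height (world z) of cover_mid below 0.195 m and y of cover_mid in the frame of rack between -0.022 and 0.012 m and x of cover_mid in the frame of rack between -0.012 and 0.012 m and angle between the z axis of cover_mid and the y axis of rack, either way round below 0.17 rad), for 0.1 s.
At the end, for the whole second after the job is handed in: Large cover released and still in the seam: within 12 mm of rack x = 0, rack y -22 to +12 mm, turned and tilted under 0.17 rad, centre under 141.5 mm high, the rack carrying it with over 0.5 N; mesh sheets standing on the tray, tilted under 0.25 rad (y of cover_mid in the frame of rack between -0.022 and 0.012 m and x of cover_mid in the frame of rack between -0.012 and 0.012 m and angle between the z axis of cover_mid and the y axis of rack, either way round below 0.17 rad and height (world z) of cover_mid below 0.1415 m and angle between cover_mid's own x axis and vertical below 0.17 rad and contact force between cover and rack above 0.5 N and linear speed of cover below 0.01 m/s and angle between each of sheet_left_inner_mid, sheet_left_middle_mid, sheet_left_outer_mid, sheet_right_inner_mid, sheet_right_middle_mid, sheet_right_outer_mid's own x axis and vertical below 0.25 rad and z of each of sheet_left_inner_mid, sheet_left_middle_mid, sheet_left_outer_mid, sheet_right_inner_mid, sheet_right_middle_mid, sheet_right_outer_mid in the frame of rack below 0.09 m); the robot touches nothing.
It fails at once if a mesh sheet is tipped over 0.30 rad or lifted 25 mm (angle between any of sheet_left_inner_mid, sheet_left_middle_mid, sheet_left_outer_mid, sheet_right_inner_mid, sheet_right_middle_mid, sheet_right_outer_mid's own x axis and vertical above 0.3 rad or height (world z) of any of sheet_left_inner_mid, sheet_left_middle_mid, sheet_left_outer_mid, sheet_right_inner_mid, sheet_right_middle_mid, sheet_right_outer_mid above 0.105 m).
It fails at once if the large cover is pressed on the rack with more than 24 N (contact force between cover and rack above 24 N).
It fails at once if the large cover is forced against a mesh sheet with more than 30 N (contact force between cover and sheet_left_inner above 30 N or contact force between cover and sheet_left_middle above 30 N or contact force between cover and sheet_left_outer above 30 N or contact force between cover and sheet_right_inner above 30 N or contact force between cover and sheet_right_middle above 30 N or contact force between cover and sheet_right_outer above 30 N).
It fails at once if the fingers push a mesh sheet with more than 15 N (contact force between the fingers and sheet_left_inner above 15 N or contact force between the fingers and sheet_left_middle above 15 N or contact force between the fingers and sheet_left_outer above 15 N or contact force between the fingers and sheet_right_inner above 15 N or contact force between the fingers and sheet_right_middle above 15 N or contact force between the fingers and sheet_right_outer above 15 N).
It fails at once if a bystander is moved by more than 30 mm (distance of any of clip_tin, tape_roll, white_plug from where it was at the start of the episode above 0.03 m).
It also fails if it takes over 70 s, if anything falls off the work surface, if the arm or the gripper's body presses on something with over 40 N, if the wrist force passes 120 N, or if a joint passes its speed limit or range.

## Robot

A 6-joint arm with a two-finger parallel gripper is mounted at the origin on a cart in front of the work surface, level with it; the furniture and walls round the work are solid. World frame = base frame: x ahead of the robot, y to its left, z up, the work surface at z = 0. Lengths are in m, angles in degrees, forces in N, time in s.
With the tool pointing down it reaches from about 0.4 to 0.825 m from the base axis. Payload 7 kg.
Tool frame: the origin (TCP) lies at the centre of the arm's flange, where the gripper is bolted on; the fingertips stand 178 mm ahead of it and the grasp point (between the pads) lies 159 mm ahead of it (tip_reach is the distance from the TCP to the fingertips, in m); z points along the fingers, y is the line along which they close (so a half turn about z gives the same grasp; the last joint's range is limited). The gripper opens to 88 mm and grips with 3 to 60 N. Pads are 19 mm wide; open, the fingers measure 130 mm over their backs; the gripper's body (78 mm by 193 mm) begins 47 mm behind the grasp point.
Start: joints at [-51.962, 20.546, 0.682, 0, -70.136, -16.507], TCP at [0.248, -0.628, 0.405] pointing down, gripper open.
Joint ranges: [-176.03, 176.03], [-82.01, 121.73], [-58.28, 71.71], [-173.87, 95.51], [-174.79, -0.11], [-173.66, 173.66]. Speed limits (degrees/s): [136.94, 136.94, 172.46, 180, 180, 180].

## Interface

Orientations are given as [roll, pitch, yaw] about the fixed x, y, z axes, in that order (R = Rz(yaw) Ry(pitch) Rx(roll)).
In Python, from plant import * gives the robot as it stands.
- The arm moves only by the shell command python3 -m handwheel 'ROWS'. ROWS is JSON, a list of rows, each a list of 7 numbers: the opening, from -1 (shut) to 1 (fully open), then the shift along the tool's x, y, z as a fraction of full scale, then the turn, a rotation vector about the tool's x, y, z as a fraction of full scale. A call has 1 to 5 rows; each row shifts and turns the commanded pose from where the row before left it, along the tool's axes as they then stand; what a row does not reach is not made up. Full scale, the value 1, is 0.025 m for a shift and 6 degrees for a turn. A row lasts 1/8 s, in which the tool goes at most 62.5 mm and 10.7 degrees, less where a joint would pass 70% of its speed; a pose out of reach is approached as far as the arm can. A call with a number of a shift or a turn outside -1 to 1 is refused whole. A call with a gripper value outside its range is refused whole. The fingers move at their own pace and stop on an object; the grip force is fixed at half the most. Time passes only in rows, so rows that do not move let the fingers close. It gives the time, the measured TCP pose, the force, the opening and the grip force at its end, in the units of the state.
- get_obs(): the state, without advancing time (a new reading comes with each control period).
- snapshot(name): name is "scene" or "side" or "wrist"; returns a dict with "color" (480x640x3 uint8, red, green, blue), "fx", "fy", "cx", "cy" (pixels), "R" (3x3) and "t" (3): a world point X has camera coordinates R X + t; the wrist camera has in their place "tool_from_camera" (4x4, takes a point from camera to tool coordinates, whose origin is the TCP and whose axes are the flange's). Camera axes: x right, y down, z forward; pixel columns grow to the right and rows downward; lengths in m; the calibration is good to about 2 mm. A picture is of the moment at which its call begins: read the wrist's pose just before it. There is no depth.
- close_job(): hands the job in; it is judged then, once.
The state is a dict: "clock": time; "joint_pos": joint angles; "qvel": joint speeds; "tau": joint torques, N m; "tool_pos": TCP position; "orientation": TCP orientation; "force": force on the tool from outside, world axes, zero at the start; "moment": the same for the moment, N m; "opening": finger opening in m; "gripper_force": force on a finger pad.
Only numpy, scipy, OpenCV 4.12 (cv2) and the standard library are available. Lean on these libraries where they do the work, as an engineer would, in place of code of your own. Each camera call takes 0.05 s, during which the arm holds its last target. There are 200 camera calls.

## Working session

There is one attempt and no reset: what is moved stays moved. The work goes in short steps, Python scripts to look and compute and a shell command to move; the robot and the scene stay as the last step left them, time stands still between calls to the robot, and variables do not carry over. Pictures are saved under pics/ and viewed, at most 10 in all, crops included, and the job is handed in when it is done.

```bash
mkdir -p pics
python3 - <<'E'
from plant import *
import cv2
o=get_obs();print({k:o[k] for k in('clock','tool_pos','orientation','force','opening')})
for n in("scene","side"):
    s=snapshot(n);cv2.imwrite(f"pics/{n}0.png",s["color"][:,:,::-1])
    print(n,s['fx'],s['fy'],s['cx'],s['cy'],s['R'],s['t'])
E
```

```text
{'clock': 0.0, 'tool_pos': array([ 0.24766576, -0.62770963,  0.40372418]), 'orientation': array([ 1.79905400e+02, -6.78887732e-03, -1.58475290e+02]), 'force': array([-0.44333037, -0.02934068, -0.41239897]), 'opening': 0.08786474177123285}
scene 435.6017280682615 435.6017280682615 319.0655567108529 241.5886912431584 [[ 0.6976584  -0.71633441  0.01173724]
 [-0.37229642 -0.37648992 -0.84832229]
 [ 0.61210141  0.58746944 -0.5293501 ]] [-0.24174534  0.36663557  0.74328524]
side 513.7968389113811 513.7968389113811 314.61056756442883 234.96712497941644 [[-0.91611992 -0.40084779  0.00673394]
 [-0.23382491  0.52060167 -0.8211576 ]
 [ 0.32565351 -0.7538534  -0.57066176]] [0.61662418 0.09513947 1.61062791]
```

View pics/scene0.png

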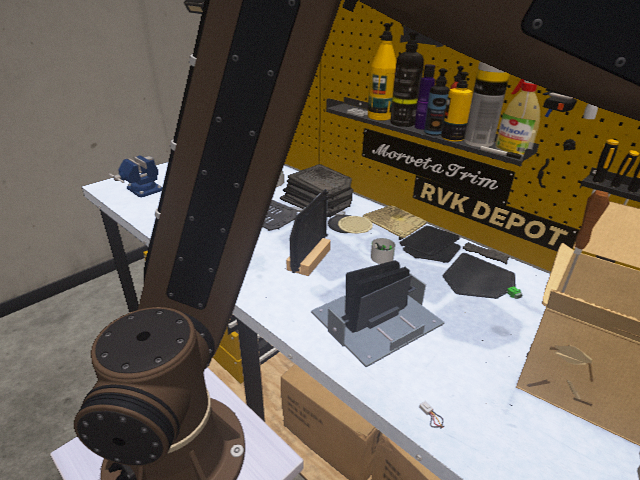

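View pics/side0.png

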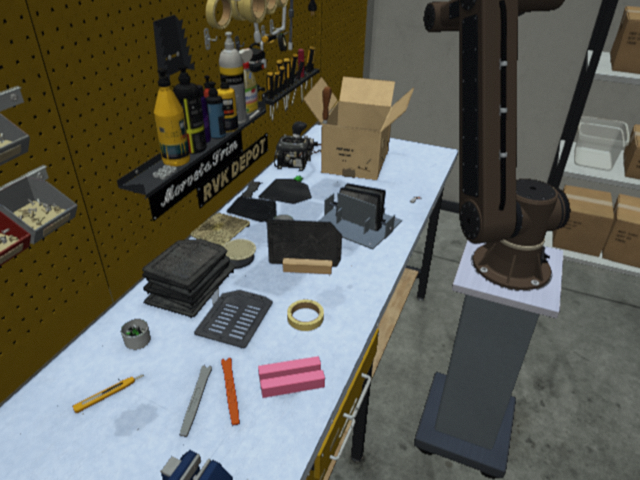

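The scene view shows the rack at about (380,320), with the stand and cover at (310,250). In the side view the cover is at (305,243) and the rack at (360,220). I'll zoom in on both.

Run:
```python
import cv2,numpy as np
a=cv2.imread('pics/scene0.png')[180:372,280:450];b=cv2.imread('pics/side0.png')[175:285,255:415]
A=cv2.resize(a,None,fx=3,fy=3,interpolation=cv2.INTER_CUBIC);B=cv2.resize(b,None,fx=1.8,fy=1.8,interpolation=cv2.INTER_CUBIC)
c=np.zeros((576,800,3),np.uint8);c[:,:510]=A;c[:B.shape[0],512:512+B.shape[1]]=B
cv2.imwrite('pics/zoom.png',c)
```

```text
(no output)
```

View pics/zoom.png

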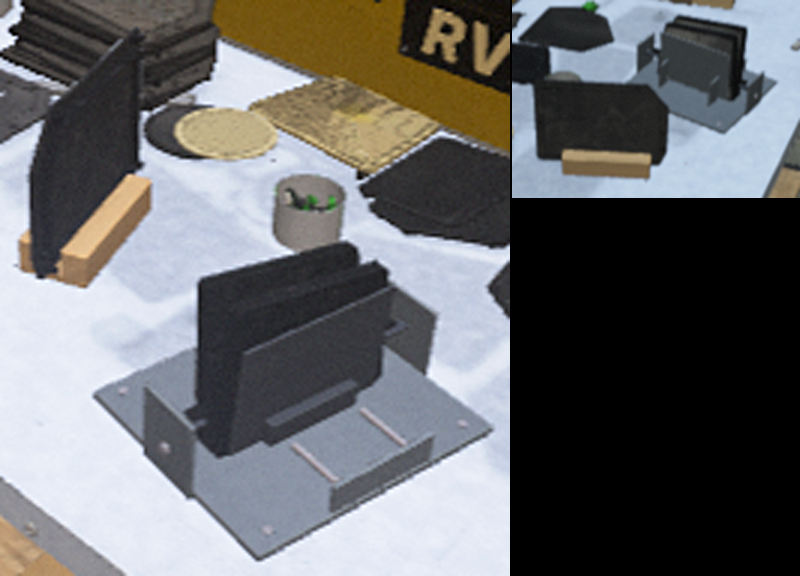

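```bash
cat > h.py <<'E'
import numpy as np
from plant import *
def ray(s,u,v):
    R=np.array(s['R']);t=np.array(s['t'])
    return -R.T@t, R.T@np.array([(u-s['cx'])/s['fx'],(v-s['cy'])/s['fy'],1])
def onz(s,u,v,z):
    c,d=ray(s,u,v);return c+d*(z-c[2])/d[2]
def wristcam(o,s):
    from scipy.spatial.transform import Rotation as Ro
    T=np.eye(4);T[:3,:3]=Ro.from_euler('xyz',o['orientation'],degrees=True).as_matrix();T[:3,3]=o['tool_pos']
    W=np.linalg.inv(T@np.array(s['tool_from_camera']));s=dict(s);s['R']=W[:3,:3];s['t']=W[:3,3];return s
def proj(s,X):
    p=np.array(s['R'])@X+np.array(s['t']);return s['fx']*p[0]/p[2]+s['cx'],s['fy']*p[1]/p[2]+s['cy']
E
python3 - <<'E'
from h import *
np.set_printoptions(precision=4,suppress=True)
s=snapshot("scene");q=snapshot("side")
z=lambda u,v:(280+u/3,180+v/3)
L,F,Rr=[onz(s,*z(*p),0.008)[:2] for p in((95,395),(258,557),(492,430))]
print("rack",L,F,Rr,"sides",np.linalg.norm(F-L),np.linalg.norm(Rr-F),"ctr",(L+Rr)/2,"x-dir",np.degrees(np.arctan2(*(Rr-F)[::-1])),np.degrees(np.arctan2(*(F-L)[::-1])))
f,r,l=[onz(s,*z(*p),0)[:2] for p in((85,285),(150,208),(22,270))]
print("stand",f,r,l,np.linalg.norm(r-f),np.linalg.norm(f-l),"ctr",(r+l)/2,np.degrees(np.arctan2(*(r-f)[::-1])))
a,b=[onz(q,255+(u-512)/1.8,175+v/1.8,0)[:2] for u,v in((562,174),(650,178))]
print("stand side view",a,b,np.linalg.norm(a-b),np.degrees(np.arctan2(*(a-b)[::-1])))
print("tin",onz(s,*z(308,205),.048), "cam",ray(s,0,0)[0],ray(q,0,0)[0])
E
```

```text
rack [0.4176 0.0942] [ 0.3783 -0.1056] [ 0.6078 -0.154 ] sides 0.20366533551673152 0.23463271619685977 ctr [ 0.5127 -0.0299] x-dir -11.90165762846804 -101.12812767111136
stand [0.5238 0.2136] [0.66   0.2598] [0.4989 0.2712] 0.1438493103547134 0.0628240198507255 ctr [0.5794 0.2655] 18.73955777841545
stand side view [0.6394 0.3208] [0.4983 0.2695] 0.15012189203896206 19.98933816778776
tin [0.7136 0.1098 0.048 ] cam [-0.1498 -0.4718  0.7073] [0.0626 1.4118 0.9931]
```

The rack centre is at about (0.513,-0.03) with yaw -11.5°. The stand is at about (0.58,0.266) with yaw 19.5°. I'll move above the cover.

```bash
python3 -m handwheel '[[1,-0.88,0.98,-0.14,0,0,0],[1,-0.88,0.98,-0.14,0,0,0],[1,-0.88,0.98,-0.14,0,0,0],[1,-0.88,0.98,-0.14,0,0,0],[1,-0.88,0.98,-0.14,0,0,0]]' | tail -c 400
python3 -m handwheel '[[1,-0.88,0.98,-0.14,0,0,0],[1,-0.88,0.98,-0.14,0,0,0],[1,-0.88,0.98,-0.14,0,0,0],[1,-0.88,0.98,-0.14,0,0,0],[1,-0.88,0.98,-0.14,0,0,0]]' | tail -c 400
python3 -m handwheel '[[1,-0.88,0.98,-0.14,0,0,0],[1,-0.88,0.98,-0.14,0,0,0],[1,-0.88,0.98,0,0,0,0],[1,-0.88,0.98,0,0,0,0],[1,-0.88,0.98,0,0,0,0]]' | tail -c 400
python3 -m handwheel '[[1,-0.88,0.98,0,0,0,0],[1,-0.88,0.98,0,0,0,0],[1,-0.88,0.98,0,0,0,0],[1,-0.88,0.98,0,0,0,0],[1,-0.88,0.98,0,0,0,0]]' | tail -c 400
```

```text
clock: 0.82
tool_pos: [0.3053, -0.4725, 0.4221]
orientation: [180.0, -0.0, -158.5]
force: [1.5, 0.0, 0.3]
opening: 0.0877
gripper_force: 0.0
clock: 1.45
tool_pos: [0.3626, -0.3182, 0.4398]
orientation: [180.0, 0.0, -158.5]
force: [0.9, -0.4, -0.5]
opening: 0.0876
gripper_force: 0.0
clock: 2.08
tool_pos: [0.4199, -0.1639, 0.4467]
orientation: [-180.0, 0.0, -158.5]
force: [0.6, 0.3, 0.5]
opening: 0.0878
gripper_force: 0.0
clock: 2.7
tool_pos: [0.4773, -0.0095, 0.4467]
orientation: [180.0, 0.0, -158.5]
force: [0.7, -0.6, -0.2]
opening: 0.0877
gripper_force: 0.0
```

Run:
```python
from h import *
import cv2,pickle
np.set_printoptions(precision=4,suppress=True)
o=get_obs();w=snapshot("wrist");cv2.imwrite('pics/w_rack.png',w['color'][:,:,::-1]);w=wristcam(o,w);pickle.dump(w,open('w1.pkl','wb'))
print(w['tool_from_camera'],w['fx'])
```

```text
[[ 0.0013 -0.9563 -0.2924  0.0792]
 [ 1.      0.0014 -0.0001 -0.0014]
 [ 0.0005 -0.2924  0.9563  0.02  ]
 [ 0.      0.      0.      1.    ]] 378.02467979207626
```

View pics/w_rack.png

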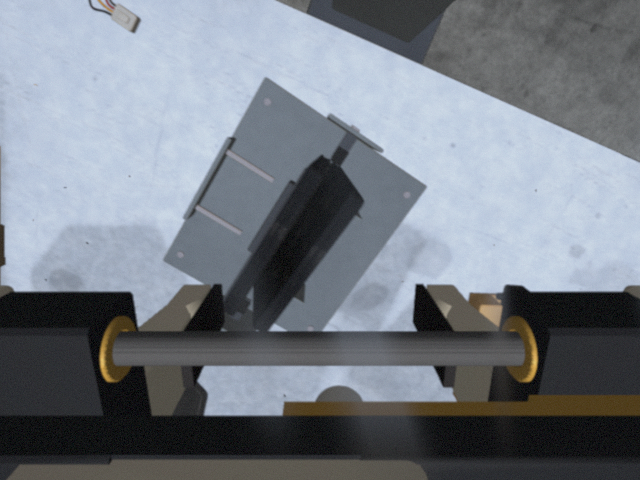

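```bash
python3 -m handwheel '[[1,-0.88,0.98,0,0,0,0],[1,-0.88,0.98,0,0,0,0],[1,-0.88,0.98,0,0,0,0],[1,-0.88,0.98,0,0,0,0],[1,-0.88,0.98,0,0,0,0.33]]' | tail -c 400
python3 -m handwheel '[[1,-0.88,0.98,0,0,0,0],[1,-0.88,0.98,0,0,0,0],[1,-0.88,0.98,0,0,0,0],[1,-0.88,0.98,0,0,0,0],[1,0,0,0,0,0,0]]' | tail -c 400
python3 - <<'E'
from h import *
import cv2,pickle
o=get_obs();w=snapshot("wrist");cv2.imwrite('pics/w_cover.png',w['color'][:,:,::-1]);w=wristcam(o,w);pickle.dump(w,open('w2.pkl','wb'))
E
```

```text
clock: 3.38
tool_pos: [0.5347, 0.1447, 0.4466]
orientation: [180.0, -0.0, -160.5]
force: [-0.0, -0.2, 0.0]
opening: 0.0878
gripper_force: 0.0
clock: 4.0
tool_pos: [0.5852, 0.2673, 0.4454]
orientation: [-180.0, -0.1, -160.4]
force: [0.0, 0.5, -0.8]
opening: 0.0876
gripper_force: 0.0
```

View pics/w_cover.png

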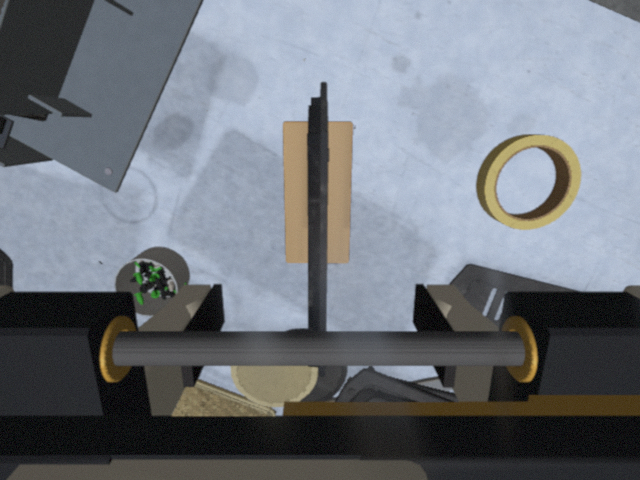

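The wrist views show the rack corners at (265,78), (426,187) and (164,261). The stand top corners are at (285,122), (354,122), (350,264) and (287,263), and the cover's top strip runs at columns 308–327.

Run:
```python
from h import *
import pickle
np.set_printoptions(precision=4,suppress=True)
a=pickle.load(open('w1.pkl','rb'));b=pickle.load(open('w2.pkl','rb'))
A,B,C=[onz(a,*p,0.008)[:2] for p in((265,78),(426,187),(164,261))]
ang=lambda v:np.degrees(np.arctan2(v[1],v[0]))
print("rack",A,B,C,np.linalg.norm(B-A),np.linalg.norm(C-A),(B+C)/2,ang(C-A),ang(A-B)+90)
P=[onz(b,*p,0.036)[:2] for p in((285,122),(354,122),(350,264),(287,263))]
print("stand",P,np.mean(P,axis=0),ang(P[2]-P[1]),ang(P[3]-P[0]))
for v in(115,200,280):
  print("cover top L/R",onz(b,308,v,.172)[:2],onz(b,327,v,.172)[:2])
o=get_obs();print(o['tool_pos'])
```

```text
rack [ 0.3832 -0.107 ] [0.4232 0.0964] [ 0.6159 -0.1519] 0.20731548962932003 0.23695209127160421 [ 0.5196 -0.0278] -10.907983822758808 -11.132663809178283
stand [array([0.5206, 0.2078]), array([0.4977, 0.2717]), array([0.6383, 0.3217]), array([0.6605, 0.2562])] [0.5793 0.2643] 19.59281228941894 19.089337784979524
cover top L/R [0.5083 0.2313] [0.5042 0.2427]
cover top L/R [0.5601 0.2494] [0.5558 0.2615]
cover top L/R [0.6157 0.2688] [0.611  0.2817]
[0.5847 0.2663 0.4457]
```

Run:
```python
from h import *
import pickle
np.set_printoptions(precision=4,suppress=True)
q=snapshot("side");s=snapshot("scene")
th=np.radians(19.4);u=np.array([np.cos(th),np.sin(th),0]);n=np.array([-np.sin(th),np.cos(th),0]);c0=np.array([.5793,.2643,0])
def hit(cam,px,off):
    c,d=ray(cam,*px);k=((c0-c)@n+off)/(d@n);X=c+k*d;return (X-c0)@u,X[2]
for p in((538,157),(667,157),(536,83),(667,103)):
    print("side",p,hit(q,(255+(p[0]-512)/1.8,175+p[1]/1.8),.007))
for p in((42,275),(140,170),(137,32)):
    print("scene",p,hit(s,(280+p[0]/3,180+p[1]/3),-.007))
b=pickle.load(open('w2.pkl','rb'))
for v,z in((83,.1),(83,.13),(100,.172)): print("wrist",z,(onz(b,322,v,z)-c0)@u)
print("top mid", (onz(b,317.5,200,.172)-c0)@n)
```

```text
side (538, 157) (np.float64(0.11995021593506343), np.float64(0.013421462464722533))
side (667, 157) (np.float64(-0.10175831577867456), np.float64(0.02761632491060717))
side (536, 83) (np.float64(0.11655362773445152), np.float64(0.16601949786212755))
side (667, 103) (np.float64(-0.0977376558284348), np.float64(0.13880410810113297))
scene (42, 275) (np.float64(-0.10941883066482608), np.float64(0.030380633902253762))
scene (140, 170) (np.float64(0.10310274124856053), np.float64(0.022253345120882506))
scene (137, 32) (np.float64(0.087979556008791), np.float64(0.18164276817434455))
wrist 0.1 -0.10383981785366402
wrist 0.13 -0.10096928147941965
wrist 0.172 -0.08699374768739894
top mid -0.0012568301395107697
```

```bash
python3 -m handwheel '[[1,0,-0.05,0.9,0,0,0],[1,0,0,0.9,0,0,0],[1,0,0,0.9,0,0,0],[1,0,0,0.9,0,0,0],[1,0,0,0.9,0,0,0]]' | tail -c 400
python3 -m handwheel '[[1,0,0,0.85,0,0,0],[1,0,0,0,0,0,0],[1,0,0,0,0,0,0]]' | tail -c 400
python3 -m handwheel '[[-1,0,0,0,0,0,0],[-1,0,0,0,0,0,0],[-1,0,0,0,0,0,0],[-1,0,0,0,0,0,0],[-1,0,0,0,0,0,0]]' | tail -c 400
```

```text
clock: 4.78
tool_pos: [0.5848, 0.2633, 0.3341]
orientation: [180.0, 0.0, -160.5]
force: [-0.3, -0.3, 0.2]
opening: 0.0877
gripper_force: 0.0
clock: 5.15
tool_pos: [0.5853, 0.264, 0.3142]
orientation: [180.0, 0.1, -160.5]
force: [-0.4, 0.5, -0.1]
opening: 0.0877
gripper_force: 0.0
clock: 5.78
tool_pos: [0.5851, 0.2644, 0.3129]
orientation: [-180.0, -0.0, -160.4]
force: [0.0, -0.5, -0.9]
opening: 0.0429
gripper_force: 0.0
```

```bash
python3 -m handwheel '[[-1,0,0,0,0,0,0],[-1,0,0,0,0,0,0],[-1,0,0,0,0,0,0]]' | tail -c 400
```

```text
clock: 6.15
tool_pos: [0.5851, 0.2644, 0.3129]
orientation: [180.0, 0.0, -160.4]
force: [0.6, -0.0, 0.2]
opening: 0.0136
gripper_force: 30.0
```

```bash
python3 -m handwheel '[[-1,0,0,-0.4,0,0,0],[-1,0,0,-0.6,0,0,0],[-1,0,0,-1,0,0,0],[-1,0,0,-1,0,0,0],[-1,0,0,-1,0,0,0]]' | tail -c 400
python3 -m handwheel '[[-1,0,0,-1,0,0,0],[-1,0,0,-1,0,0,0],[-1,0,0,-1,0,0,0],[-1,0,0,-1,0,0,0],[-1,0,0,0,0,0,0]]' | tail -c 400
```

```text
clock: 6.78
tool_pos: [0.585, 0.2642, 0.415]
orientation: [180.0, 0.1, -160.4]
force: [1.2, 0.8, -1.7]
opening: 0.0138
gripper_force: 30.0
clock: 7.4
tool_pos: [0.5851, 0.264, 0.5163]
orientation: [179.9, 0.3, -160.4]
force: [-0.5, 0.2, -2.3]
opening: 0.0139
gripper_force: 30.0
```

```bash
python3 -m handwheel '[[-1,0.3,-0.46,0,0,0,0],[-1,0.586,-0.92,0,0,0,0],[-1,0.586,-0.92,0,0,0,0],[-1,0.586,-0.92,0,0,0,0],[-1,0.586,-0.92,0,0,0,0]]' | tail -c 400
python3 -m handwheel '[[-1,0.586,-0.92,0,0,0,0],[-1,0.586,-0.92,0,0,0,0],[-1,0.586,-0.92,0,0,0,0],[-1,0.586,-0.92,0,0,0,0],[-1,0.586,-0.92,0,0,0,0]]' | tail -c 400
python3 -m handwheel '[[-1,0.586,-0.92,0,0,0,0],[-1,0.28,-0.46,0,0,0,0],[-1,0,0,0,0,0,0.7],[-1,0,0,0,0,0,0.9],[-1,0,0,0,0,0,0.9]]' | tail -c 400
python3 -m handwheel '[[-1,0,0,0,0,0,0.9],[-1,0,0,0,0,0,0.9],[-1,0,0,0,0,0,0.78],[-1,0,0,0,0,0,0],[-1,0,0,0,0,0,0]]' | tail -c 400
python3 - <<'E'
from h import *
import cv2
s=snapshot("scene")["color"][:,:,::-1][160:372,290:450];q=snapshot("side")["color"][:,:,::-1][110:260,300:420]
A=cv2.resize(s,None,fx=2.8,fy=2.8,interpolation=cv2.INTER_CUBIC);B=cv2.resize(q,None,fx=2.9,fy=2.9,interpolation=cv2.INTER_CUBIC)
c=np.zeros((600,800,3),np.uint8);c[:A.shape[0],:A.shape[1]]=A;c[:B.shape[0],450:450+B.shape[1]]=B
cv2.imwrite('pics/hover.png',c)
E
```

```text
clock: 8.02
tool_pos: [0.5568, 0.1424, 0.5131]
orientation: [180.0, 0.0, -160.5]
force: [0.8, -0.5, -1.7]
opening: 0.0139
gripper_force: 30.0
clock: 8.65
tool_pos: [0.5262, 0.01, 0.513]
orientation: [-180.0, 0.0, -160.5]
force: [-0.6, -0.1, -2.2]
opening: 0.0141
gripper_force: 30.0
clock: 9.28
tool_pos: [0.5179, -0.0283, 0.5129]
orientation: [180.0, 0.0, -175.6]
force: [0.4, 0.1, -2.9]
opening: 0.0136
gripper_force: 30.0
clock: 9.9
tool_pos: [0.518, -0.0281, 0.5129]
orientation: [180.0, 0.0, 169.2]
force: [1.0, -0.2, -2.3]
opening: 0.0142
gripper_force: 30.0
```

View pics/hover.png

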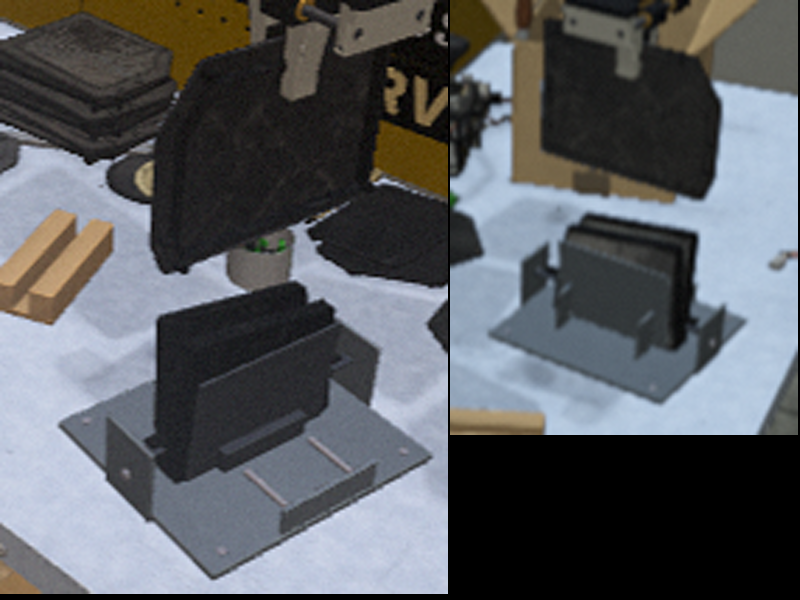

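The cover hangs straight above the row. The scene crop shows its bottom corners at (165,268) and (375,185). I'll check the centring numerically and enhance the earlier wrist view to see the seam.

Run:
```python
from h import *
import pickle,cv2
np.set_printoptions(precision=4,suppress=True)
q=snapshot("side");s=snapshot("scene")
o=get_obs();th=np.radians(o['orientation'][2]-180);u=np.array([np.cos(th),np.sin(th),0]);n=np.array([-np.sin(th),np.cos(th),0]);c0=o['tool_pos']
def hit(cam,px,off):
    c,d=ray(cam,*px);k=((c0-c)@n+off)/(d@n);X=c+k*d;return (X-c0)@u,X[2]
for p in((165,270),(375,188)): print("scene",hit(s,(290+p[0]/2.8,160+p[1]/2.8),-.007))
for p in((542,155),(706,198),(720,100)): print("side",hit(q,(300+(p[0]-450)/2.9,110+p[1]/2.9),.007))
# rack pts relative to hover pose (rack yaw)
a=pickle.load(open('w1.pkl','rb'))
im=cv2.imread('pics/w_rack.png')
cr=im[60:345,150:440];g=np.clip((cr/255.)**.45*255,0,255).astype(np.uint8)
g=cv2.resize(g,None,fx=2.1,fy=2.1,interpolation=cv2.INTER_CUBIC)
cv2.imwrite('pics/w_enh.png',g)
```

```text
scene (np.float64(-0.10566485915681194), np.float64(0.22265423663229844))
scene (np.float64(0.10765232239148011), np.float64(0.22161927436268736))
side (np.float64(0.11285580095344257), np.float64(0.20311739195579426))
side (np.float64(-0.10026870451436164), np.float64(0.21334961959951948))
side (np.float64(-0.10503647416598874), np.float64(0.3307706200605104))
```

View pics/w_enh.png

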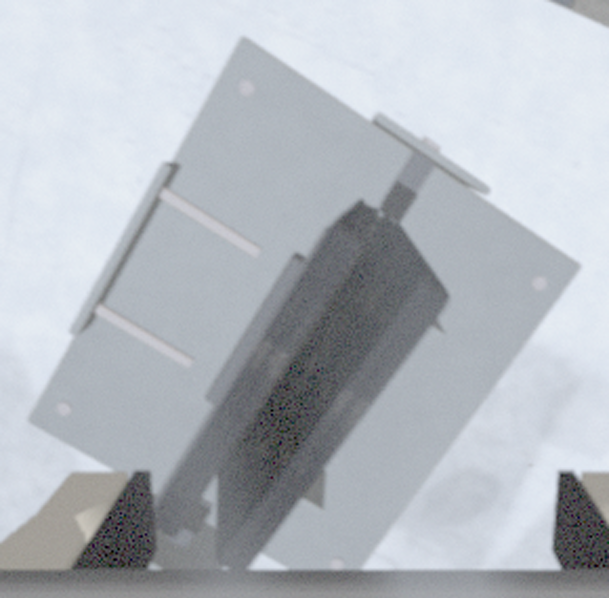

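```bash
python3 - <<'E'
from h import *
import pickle
np.set_printoptions(precision=4,suppress=True)
a=pickle.load(open('w1.pkl','rb'));s=snapshot("scene")
th=np.radians(-11);u=np.array([np.cos(th),np.sin(th),0]);n=np.array([-np.sin(th),np.cos(th),0]);c=np.array([.518,-.0285,0])
E=lambda x,y,z:(lambda X:print((x,y),z,"rx %.4f ry %.4f"%((X-c)@u,(X-c)@n)))(onz(a,150+x/2.1,60+y/2.1,z))
for z in(.03,.058): E(428,160,z);E(395,213,z);E(190,520,z)
E(377,115,.074);E(488,190,.074)
for p in((246,88),(540,284),(64,409),(337,565)): E(*p,.009)
S=lambda x,y,z:(lambda X:print("scene",(x,y),z,"rx %.4f ry %.4f"%((X-c)@u,(X-c)@n)))(onz(s,290+x/2.8,160+y/2.8,z))
for p in((86,421),(222,550),(404,451)): S(*p,.009)
S(107,427,.074);S(153,471,.074)
E2=lambda x,y,z:0
E(390,215,.151);E(365,205,.151);E(450,297,.151)
E
E=1
```

```text
(428, 160) 0.03 rx -0.1182 ry 0.0042
(395, 213) 0.03 rx -0.0887 ry 0.0047
(190, 520) 0.03 rx 0.1120 ry 0.0014
(428, 160) 0.058 rx -0.1176 ry 0.0016
(395, 213) 0.058 rx -0.0901 ry 0.0020
(190, 520) 0.058 rx 0.0963 ry -0.0010
(377, 115) 0.074 rx -0.1209 ry -0.0284
(488, 190) 0.074 rx -0.1209 ry 0.0290
(246, 88) 0.009 rx -0.0986 ry -0.0892
(540, 284) 0.009 rx -0.0981 ry 0.0921
(64, 409) 0.009 rx 0.1016 ry -0.0894
(337, 565) 0.009 rx 0.1025 ry 0.0912
scene (86, 421) 0.009 rx -0.1019 ry 0.0921
scene (222, 550) 0.009 rx -0.1008 ry -0.0873
scene (404, 451) 0.009 rx 0.0981 ry -0.0886
scene (107, 427) 0.074 rx -0.1360 ry 0.0162
scene (153, 471) 0.074 rx -0.1363 ry -0.0428
(390, 215) 0.151 rx -0.0936 ry -0.0079
(365, 205) 0.151 rx -0.0918 ry -0.0169
(450, 297) 0.151 rx -0.0812 ry 0.0256
```

```bash
python3 -m handwheel '[[-1,0.08,0,0.5,0,0,0],[-1,0,0,0.5,0,0,0],[-1,0,0,0.5,0,0,0],[-1,0,0,0.5,0,0,0],[-1,0,0,0.4,0,0,0]]' | tail -c 400
python3 -m handwheel '[[-1,0,0,0.4,0,0,0],[-1,0,0,0.4,0,0,0],[-1,0,0,0.4,0,0,0],[-1,0,0,0.4,0,0,0],[-1,0,0,0,0,0,0]]' | tail -c 400
python3 -m handwheel '[[-1,0,0,0.3,0,0,0],[-1,0,0,0.3,0,0,0],[-1,0,0,0.2,0,0,0],[-1,0,0,0.2,0,0,0],[-1,0,0,0,0,0,0]]' | tail -c 400
```

```text
clock: 10.78
tool_pos: [0.516, -0.0276, 0.4518]
orientation: [-180.0, -0.0, 169.1]
force: [-0.5, 0.1, -2.1]
opening: 0.0139
gripper_force: 30.0
clock: 11.4
tool_pos: [0.5159, -0.0276, 0.412]
orientation: [-180.0, -0.1, 169.1]
force: [1.0, 0.8, -1.4]
opening: 0.0139
gripper_force: 30.0
clock: 12.02
tool_pos: [0.516, -0.0276, 0.3875]
orientation: [-180.0, -0.0, 169.1]
force: [0.6, 0.9, -2.2]
opening: 0.0139
gripper_force: 30.0
```

Run:
```python
from h import *
import cv2
s=snapshot("scene")["color"][:,:,::-1][190:372,290:450];q=snapshot("side")["color"][:,:,::-1][130:260,300:420]
A=cv2.resize(s,None,fx=2.8,fy=2.8,interpolation=cv2.INTER_CUBIC);B=cv2.resize(q,None,fx=2.9,fy=2.9,interpolation=cv2.INTER_CUBIC)
c=np.zeros((600,800,3),np.uint8);c[:A.shape[0],:A.shape[1]]=A;c[:B.shape[0],450:450+B.shape[1]]=B
cv2.imwrite('pics/entry.png',np.clip((c/255.)**.7*255,0,255).astype(np.uint8))
```

```text
(no output)
```

View pics/entry.png

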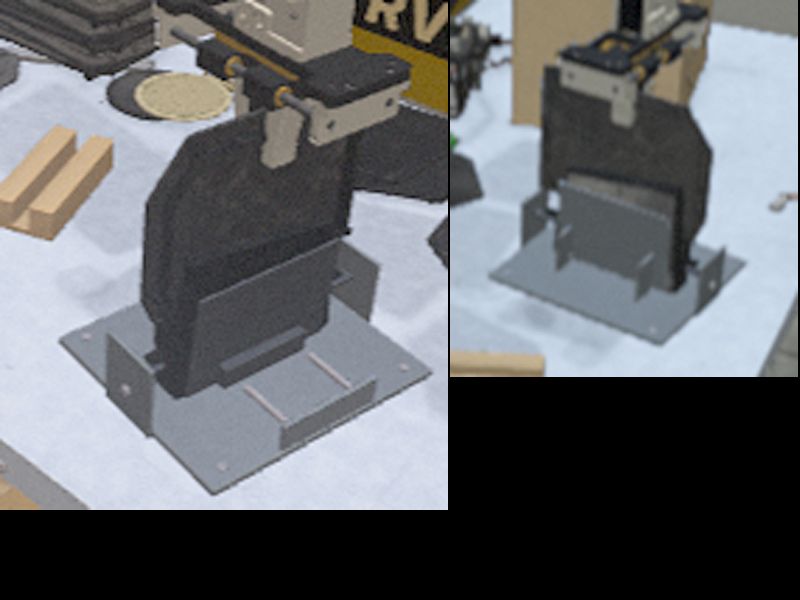

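The cover is sitting in the seam with three sheets on each side. Now I'll slide it down slowly.

```bash
for i in 1 ; do python3 -m handwheel '[[-1,0,0,0.08,0,0,0],[-1,0,0,0.08,0,0,0],[-1,0,0,0.08,0,0,0],[-1,0,0,0.08,0,0,0]]' | grep -E "pos|force:"
python3 -m handwheel '[[-1,0,0,0.06,0,0,0],[-1,0,0,0.06,0,0,0],[-1,0,0,0.06,0,0,0],[-1,0,0,0.06,0,0,0]]' | grep -E "pos|force:"
python3 -m handwheel '[[-1,0,0,0.06,0,0,0],[-1,0,0,0.06,0,0,0]]' | grep -E "pos|force:"
done
```

```text
tool_pos: [0.5161, -0.0277, 0.38]
force: [0.1, -2.0, 0.4]
gripper_force: 30.0
tool_pos: [0.5162, -0.0277, 0.3742]
force: [-1.6, -3.2, 5.1]
gripper_force: 30.0
tool_pos: [0.5161, -0.0278, 0.3711]
force: [-0.3, -3.8, 6.1]
gripper_force: 30.0
```

```bash
python3 -m handwheel '[[-1,0,-0.03,0.04,0,0,0],[-1,0,-0.03,0.04,0,0,0]]' | grep -E "pos|force:"
python3 -m handwheel '[[-1,0,0,0.04,0,0,0],[-1,0,0,0.04,0,0,0]]' | grep -E "pos|force:"
python3 -m handwheel '[[-1,0,0,0.04,0,0,0],[-1,0,0,0.04,0,0,0]]' | grep -E "pos|force:"
```

```text
tool_pos: [0.5159, -0.0288, 0.3689]
force: [-0.8, -0.3, 2.7]
gripper_force: 30.0
tool_pos: [0.5159, -0.0288, 0.3669]
force: [0.2, -0.4, 3.4]
gripper_force: 30.0
tool_pos: [0.5158, -0.0289, 0.3649]
force: [-0.2, -0.0, 4.2]
gripper_force: 30.0
```

```bash
python3 -m handwheel '[[-1,0,0,0.04,0,0,0],[-1,0,0,0.04,0,0,0]]' | grep -E "pos|^force:"
python3 -m handwheel '[[-1,0,0,0.04,0,0,0]]' | grep -E "pos|^force:"
python3 -m handwheel '[[-1,0,0,0.04,0,0,0]]' | grep -E "pos|^force:"
```

```text
tool_pos: [0.5158, -0.029, 0.3629]
force: [0.6, -0.3, 4.8]
tool_pos: [0.5158, -0.029, 0.3619]
force: [-0.4, -0.7, 4.0]
tool_pos: [0.5158, -0.029, 0.3609]
force: [0.6, -0.8, 4.3]
```

```bash
python3 -m handwheel '[[-1,0,0,0.04,0,0,0]]' | grep -E "pos|^force:"
python3 -m handwheel '[[-1,0,0,0.04,0,0,0]]' | grep -E "pos|^force:"
```

```text
tool_pos: [0.5158, -0.0291, 0.3599]
force: [-0.7, -0.8, 3.8]
tool_pos: [0.5158, -0.0291, 0.3589]
force: [-0.6, -1.4, 4.8]
```

```bash
python3 -m handwheel '[[-1,0,-0.02,0.04,0,0,0]]' | grep -E "pos|^force:"
python3 -m handwheel '[[-1,0,0,0.04,0,0,0]]' | grep -E "pos|^force:"
python3 -m handwheel '[[-1,0,0,0.04,0,0,0]]' | grep -E "pos|^force:"
```

```text
tool_pos: [0.5157, -0.0295, 0.3578]
force: [0.3, -0.4, 3.7]
tool_pos: [0.5158, -0.0295, 0.3573]
force: [-2.2, 0.5, 10.1]
tool_pos: [0.5158, -0.0295, 0.3566]
force: [-3.7, 0.0, 13.2]
```

```bash
python3 -m handwheel '[[-1,0,0,0.04,0,0,0]]' | grep -E "pos|^force:"
python3 -m handwheel '[[-1,0,0,0.04,0,0,0]]' | grep -E "pos|^force:"
python3 -m handwheel '[[-1,0,0,0.04,0,0,0]]' | grep -E "pos|^force:"
```

```text
tool_pos: [0.5158, -0.0295, 0.3559]
force: [-4.3, -0.3, 14.7]
tool_pos: [0.5158, -0.0295, 0.3552]
force: [-4.8, 1.4, 17.6]
tool_pos: [0.5158, -0.0295, 0.3544]
force: [-6.4, 1.2, 17.8]
```

The rest is felt at TCP z ≈ 0.3575, and it is now pressed to about 18–20 N total. I'll release and withdraw.

```bash
python3 -m handwheel '[[0,0,0,0,0,0,0],[0,0,0,0,0,0,0],[0,0,0,0,0,0,0],[0,0,0,0,0,0,0]]' 
python3 -m handwheel '[[0,0,0,-0.3,0,0,0],[0,0,0,-0.6,0,0,0],[0.3,0,0,-1,0,0,0],[0.5,0,0,-1,0,0,0],[0.5,0,0,-1,0,0,0]]' | grep -E "clock|pos|^force:"
python3 -m handwheel '[[0.5,0,0,-1,0,0,0],[0.5,0,0,-1,0,0,0],[0.5,0,0,0,0,0,0],[0.5,0,0,0,0,0,0]]' | grep -E "clock|pos|^force:"
python3 - <<'E'
from h import *
import cv2
s=snapshot("scene")["color"][:,:,::-1][190:372,290:450];q=snapshot("side")["color"][:,:,::-1][130:260,300:420]
A=cv2.resize(s,None,fx=2.8,fy=2.8,interpolation=cv2.INTER_CUBIC);B=cv2.resize(q,None,fx=2.9,fy=2.9,interpolation=cv2.INTER_CUBIC)
c=np.zeros((600,800,3),np.uint8);c[:A.shape[0],:A.shape[1]]=A;c[:B.shape[0],450:450+B.shape[1]]=B
cv2.imwrite('pics/final.png',np.clip((c/255.)**.7*255,0,255).astype(np.uint8))
E
```

```text
clock: 16.12
tool_pos: [0.5157, -0.0295, 0.3526]
orientation: [-180.0, -0.0, 169.1]
force: [0.9, -0.6, -0.4]
opening: 0.0427
gripper_force: 0.0
clock: 16.75
tool_pos: [0.5156, -0.0296, 0.4526]
force: [0.4, 0.4, -1.6]
clock: 17.25
tool_pos: [0.5154, -0.0296, 0.5007]
force: [-0.6, 0.4, 0.0]
```

View pics/final.png

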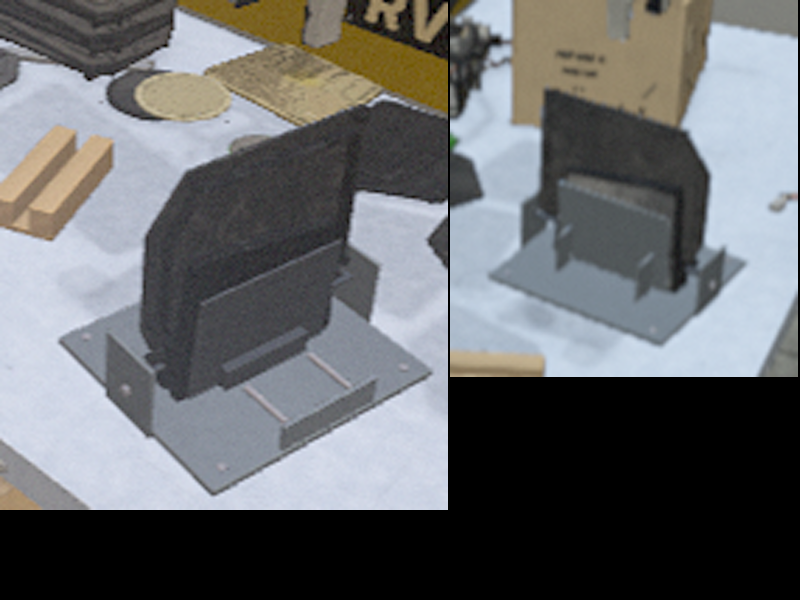

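Run:
```python
from h import *
q=snapshot("side");s=snapshot("scene")
th=np.radians(-10.9);u=np.array([np.cos(th),np.sin(th),0]);n=np.array([-np.sin(th),np.cos(th),0]);c0=np.array([.5158,-.0295,0])
def hit(cam,px,off):
    c,d=ray(cam,*px);k=((c0-c)@n+off)/(d@n);X=c+k*d;return np.round([(X-c0)@u,X[2]],4)
S=lambda x,y:hit(s,(290+x/2.8,190+y/2.8),-.007)
Q=lambda x,y:hit(q,(300+(x-450)/2.9,130+y/2.9),.007)
print("final",S(190,170),S(367,108),S(146,235),Q(545,92),Q(685,130),Q(708,175))
print("entry",S(187,138),S(146,205),Q(545,68),Q(693,105),Q(711,152))
```

```text
final [-0.0829  0.2297] [0.0983 0.2225] [-0.1205  0.1875] [0.1121 0.2095] [-0.0711  0.2164] [-0.1041  0.1704]
entry [-0.0878  0.2584] [-0.1219  0.2143] [0.113  0.2398] [-0.078   0.2491] [-0.1049  0.1997]
```

```bash
python3 -c "
from plant import *
print(close_job())"
```

```text
the job is handed in; nothing more can be done
None
```

The large cover is filed in the middle of the mesh row, pressed onto the sprung rest at about 18–20 N total (a little over the 17 N asked), released, and the job is handed in. The camera measurement put its centre at about 135 mm, but I got no verdict back from the judge.

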